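Break the lid stay and shut the blue fittings box

TASK

Two fittings boxes stand with their lids propped open. On the one with the blue lid, push down the red thumb tab at the knee of its folding stay until the stay unlocks, then lower the blue lid without slamming it until it is fully shut, and let go. Leave the stay of the yellow-lidded box locked so that its lid stays propped open.

Things in the scene. Friction and masses are not known exactly. Their poses are not given: they have to be found in the camera images.
- blue_tab (a point): Red thumb tab at the knee of the blue-lidded box's folding stay, 32 (x) x 42 x 10 mm; point: centre of its top face, level as found. Axes as found = the box's: x front to hinge (away from robot), y left, z up. It juts 14 to 56 mm out from the box's right wall. The lid is locked until the tab is pushed down (2 to 6 N): past centre at 7 mm, safely broken at 30 to 40 mm, drifting 15 to 20 mm to +x.
- blue_lid_edge (a point): Middle of the blue lid's free edge, on its outer face (top when shut). Lid: plate 8 mm thick, 190 wide; hinge axis on the far rim, 115 mm above the table, 210 mm from here along the lid's x and 8 mm below the outer face. Axes: x free edge to hinge, y along the edge, z out of the outer face. As found it stands 72 degrees up from level, leaning to the robot, edge 317 mm above the table.
- blue_lid (a joint): Blue lid angle, rad: 0 propped open as found, grows as it is lowered, 1.257 shut on the rim. Stiff hinge: with the stay broken it stays where it is left; 3 to 10 N at the free edge pushes it down. Its box is grey steel, fixed, 200 mm deep (x), 190 wide, rim 115 mm above the table; the broken stay also stays put by friction.
- yellow_tab (a point): The same red thumb tab, centre of its top face, on the identical box with the yellow lid (leave this stay locked and its lid up). The boxes stand side by side, either one on the left.

How it is judged:
On the way:
1. the blue lid's stay is broken at its knee (tab pushed more than 15 mm from its place) while the lid is still up (lowered by less than 0.5 rad) (distance of blue_tab from where it was at the start of the episode above 0.015 m and value of joint blue_lid below 0.5 rad), for 0.1 s.
At the end, for the whole second after the job is handed in: the blue lid is shut on its rim and at rest (its angle above 1.18 of 1.257 rad, free edge within about 16 mm of home), and the yellow lid's stay is still locked (tab within 10 mm of where it was) (value of joint blue_lid above 1.18 rad and velocity of joint blue_lid below 0.05 rad/s and distance of yellow_tab from where it was at the start of the episode below 0.01 m); the robot touches nothing.
It fails at once if the blue lid is slammed (faster than 3 rad/s) (velocity of joint blue_lid above 3 rad/s).
It fails at once if the yellow lid's stay is broken (its tab moves more than 10 mm) (distance of yellow_tab from where it was at the start of the episode above 0.01 m).
It also fails if it takes over 45 s, if anything falls off the work surface, if the arm or the gripper's body presses on something with over 40 N, if the wrist force passes 120 N, or if a joint passes its speed limit or range.

ROBOT

A 7-joint arm with a two-finger parallel gripper is mounted at the origin on the work surface. World frame = base frame: x ahead of the robot, y to its left, z up, the work surface at z = 0. Lengths are in m, angles in rad, forces in N, time in s.
With the tool pointing down it reaches from about 0.35 to 0.9 m from the base axis. Payload 7.2 kg.
Tool frame: the origin (TCP) lies between the finger pads; the fingertips stand 22 mm ahead of it and the grasp point (between the pads) lies 3 mm ahead of it (arm.tip_extent is the distance from the TCP to the fingertips, in m); y points along the fingers, z is the direction in which the jaws open and shut, and the axes are right-handed (so a half turn about y gives the same grasp; the last joint's range is limited). The gripper opens to 85 mm and grips with 20 to 120 N. Pads are 22 mm wide; open, the fingers measure 114 mm over their backs; the gripper's body (76 mm by 85 mm) begins 54 mm behind the grasp point. The pads swing forward as they close: fully open they stand 13 mm farther back than shut.
Start: joints at [1.041, 0.411, -0.013, 1.596, 0.006, 1.134, -0.082], TCP at [0.278, -0.56, 0.253] pointing down, gripper open.
Joint ranges: [-2.95, 2.95], [-0.29, 1.99], [-1.47, 1.44], [0.14, 2.54], [-1.03, 4.17], [0.13, 1.85], [-2.86, 2.86]. Speed limits (rad/s): [2.39, 2.39, 3.01, 3.01, 3.14, 3.14, 3.14].

INTERFACE

Orientations are given as a unit quaternion [w, x, y, z].
In Python, from plant import arm gives the robot as it stands.
- The arm moves only by the shell command python3 -m handwheel 'ROWS' [FORCE]. ROWS is JSON, a list that holds one entry, the list of rows, each a list of 7 numbers: the finger opening in m, from 0 to 0.0854, then the shift along the world's x, y, z in m, then the turn, a rotation vector about the world's x, y, z in degrees. A call has 1 to 10 rows; each row shifts and turns the commanded pose from where the row before left it; what a row does not reach is not made up. A row lasts 1/10 s, in which the tool goes at most 50 mm and 8.59 degrees, less where a joint would pass 70% of its speed; a pose out of reach is approached as far as the arm can. A call with a gripper value outside its range is refused whole. The fingers move at their own pace and stop on an object; FORCE is the grip in N (left out, the last holds). Time passes only in rows, so rows that do not move let the fingers close. It gives the time, the measured TCP pose, the force and the opening at its end, in the units of the state.
- arm.get_obs(): the state, without advancing time (a new reading comes with each control period).
- arm.grab_frame(name): name is "side" or "top"; returns the picture (420x560x3 uint8, blue, green, red); there is no depth.
- arm.camera_params(name): a dict with "fov_y" (degrees; the focal length in pixels is half the picture's height over the tangent of half this angle, whatever the lens; pixels are square), "cx", "cy" (the principal point, pixels), "rvec" (rotation vector, rad) and "tvec" (3), from world to camera coordinates, as OpenCV has them. Camera axes: x right, y down, z forward; pixel columns grow to the right and rows downward; lengths in m; the calibration is good to about 2 mm. A picture is of the moment at which its call begins. camera_params takes no time and is no camera call.
- arm.finish_job(): hands the job in, once; it reports no verdict.
Trained networks look in the newest picture that a camera, given by its name, has taken for a name from the list of things; names that differ only in an ending like _2 or _b are one class to them, and where a whole thing is asked for, a point or a joint stands for the part that bears it (a point fixed in the world has none). Each returns a list of dicts, best first, with "score" (0 to 1); they miss things now and then, are a little off and sometimes report something else, mostly with a low value. They report only what shows in the picture. A call takes as long as a camera call.
- arm.spot_in(camera, target): "xyz" ([x, y, z] in m, in the coordinates of the camera as it stood for that picture, good to about 4 mm: the middle of the surface that is visible of it).
The state is a dict: "t": time; "joint_positions": joint angles; "joint_vel": joint speeds; "tau": joint torques, N m; "tcp_pos": TCP position; "tool_rot": TCP orientation; "ft_force": force on the tool from outside, world axes, zero at the start; "torque": the same for the moment, N m; "width": finger opening in m.
Only numpy, scipy, OpenCV 4.12 (cv2) and the standard library are available. Lean on these libraries where they do the work, as an engineer would, in place of code of your own. Each camera call takes 0.05 s, during which the arm holds its last target.

## Working session

There is one attempt and no reset: what is moved stays moved. The work goes in short steps, Python scripts to look and compute and a shell command to move; the robot and the scene stay as the last step left them, time stands still between calls to the robot, and variables do not carry over. Pictures are saved under pics/ and viewed, and the job is handed in when it is done.

```bash
mkdir -p pics
cat > h.py <<'E'
import numpy as np, cv2
from plant import arm
def cam2w(c,p):
    k=arm.camera_params(c);R=cv2.Rodrigues(np.array(k["rvec"],float))[0]
    return R.T@(np.array(p)-np.array(k["tvec"],float).ravel())
def proj(c,p):
    k=arm.camera_params(c);f=210/np.tan(np.radians(k["fov_y"])/2)
    K=np.array([[f,0,k["cx"]],[0,f,k["cy"]],[0,0,1.]])
    return cv2.projectPoints(np.array(p,float).reshape(-1,3),np.array(k["rvec"],float),np.array(k["tvec"],float),K,None)[0].reshape(-1,2)
E
python3 - <<'E'
from h import *
for c in("side","top"):
    cv2.imwrite(f"pics/{c}0.png",arm.grab_frame(c)); print(c,arm.camera_params(c))
    for t in("blue_tab","yellow_tab","blue_lid_edge","blue_lid"):
        for d in arm.spot_in(c,t)[:3]:
            w=cam2w(c,d["xyz"]);print(t,round(d["score"],2),w.round(3),proj(c,w).round())
o=arm.get_obs();print(o)
E
```

```text
side {'fov_y': 57.175192424504495, 'cx': 276.85984989870656, 'cy': 210.43318360584553, 'rvec': array([ 0.00648482, -2.71513273,  1.52665356]), 'tvec': array([0.59199976, 0.25490663, 0.97713795])}
blue_tab 0.84 [ 0.552 -0.33   0.158] [[291. 195.]]
yellow_tab 0.58 [0.477 0.108 0.159] [[329. 295.]]
blue_lid_edge 0.66 [ 0.637 -0.162  0.281] [[258. 186.]]
blue_lid 0.66 [ 0.631 -0.16   0.281] [[260. 186.]]
top {'fov_y': 52.92404599056923, 'cx': 276.22327043382484, 'cy': 209.88682718845956, 'rvec': array([ 2.15435493, -2.18891774,  0.1386156 ]), 'tvec': array([-0.0756282 ,  0.63158557,  1.1715351 ])}
blue_tab 0.67 [ 0.554 -0.339  0.162] [[376. 233.]]
blue_tab 0.23 [0.479 0.1   0.157] [[204. 265.]]
yellow_tab 0.75 [0.48  0.1   0.157] [[205. 265.]]
yellow_tab 0.3 [ 0.631 -0.227  0.3  ] [[341. 196.]]
blue_lid_edge 0.84 [ 0.63  -0.228  0.299] [[341. 196.]]
blue_lid 0.7 [ 0.635 -0.223  0.297] [[339. 194.]]
{'t': 0.5, 'joint_positions': array([ 1.04080121,  0.41115417, -0.01266952,  1.59625095,  0.00560816,
        1.13430444, -0.08220376]), 'joint_vel': array([-0.00038882, -0.00099634,  0.00092119, -0.00072037, -0.00034444,
        0.0003536 ,  0.0024711 ]), 'tau': array([-1.37141720e-03, -5.99913704e+01,  6.80331867e-01, -2.99506474e+01,
        1.38319467e-02,  2.98724153e-03,  2.18006562e-05]), 'tcp_pos': array([ 0.27843064, -0.55952543,  0.25324298]), 'tool_rot': array([ 0.16180077, -0.16183108,  0.68836804, -0.68831726]), 'ft_force': array([ 0.46513009, -0.01046757,  0.15514714]), 'torque': array([ 0.00040463,  0.01043192, -0.01034714]), 'width': 0.08581174960553811}
```

View pics/side0.png

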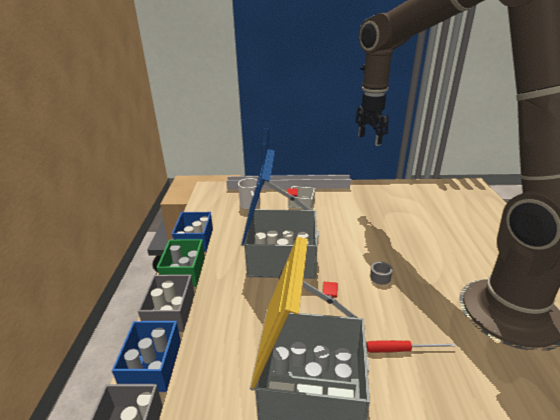

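View pics/top0.png

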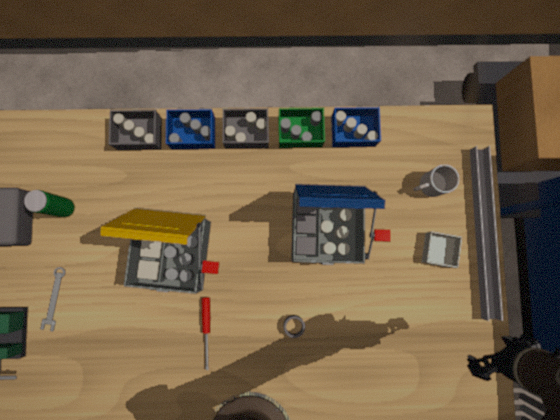

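The top view shows the blue box on the right with its tab at about (382,236). The yellow box is on the left with its tab at (210,267). I'll refine both by triangulation.

```bash
cat > tri.py <<'E'
from h import *
from scipy.optimize import least_squares
def tri(ps,pt):
    return least_squares(lambda p:np.r_[proj("side",p)[0]-ps,proj("top",p)[0]-pt],[.55,-.2,.2])
E
python3 - <<'E'
from tri import *
from scipy.spatial.transform import Rotation as Ro
C={}
for c in("side","top"):
    im=cv2.imread(f"pics/{c}0.png");b,g,r=[im[...,i].astype(int) for i in range(3)]
    m=((r>110)&(g<70)&(b<70)).astype(np.uint8)
    n,l,s,ce=cv2.connectedComponentsWithStats(m)
    for i in range(1,n):
        if s[i,4]>15: print(c,s[i],ce[i].round(1))
    x0,y0,w,h=(230,120,110,170) if c=="side" else (270,170,140,110)
    k=min(800/w,600/h); cv2.imwrite(f"pics/{c}0z.png",cv2.resize(im[y0:y0+h,x0:x0+w],None,fx=int(k),fy=int(k),interpolation=cv2.INTER_CUBIC))
    print(int(k))
q=arm.get_obs()["tool_rot"];print(Ro.from_quat(np.r_[q[1:],q[0]]).as_matrix().round(3))
E
```

```text
side [288 189   9   8  51] [292.7 191.6]
side [330 283   7   8  20] [334.4 284.8]
side [327 294  10   3  19] [332.6 294.7]
side [367 341  45  12 467] [388.6 346.1]
3
top [374 230  16  11 172] [381.7 235. ]
top [201 260  18  14 196] [209.7 266.9]
top [202 297   8  37 278] [205.6 314.6]
5
[[-0.895 -0.     0.446]
 [-0.446  0.    -0.895]
 [ 0.    -1.    -0.   ]]
```

```bash
ls pics
```

```text
side0.png
side0z.png
top0.png
top0z.png
```

View pics/top0z.png

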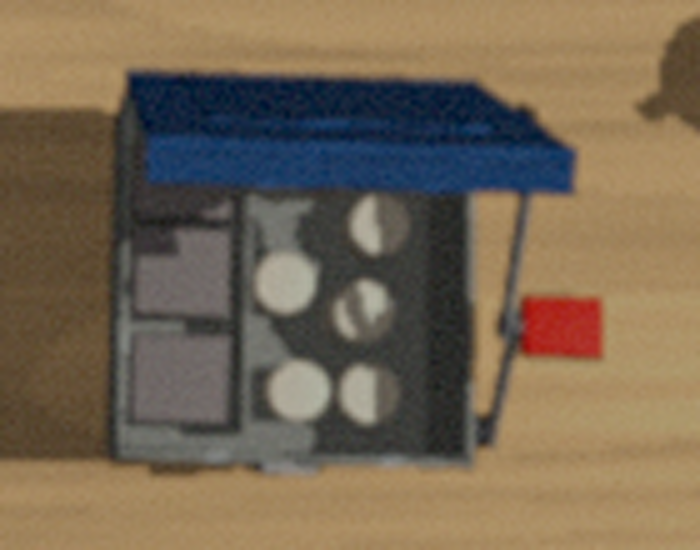

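View pics/side0z.png

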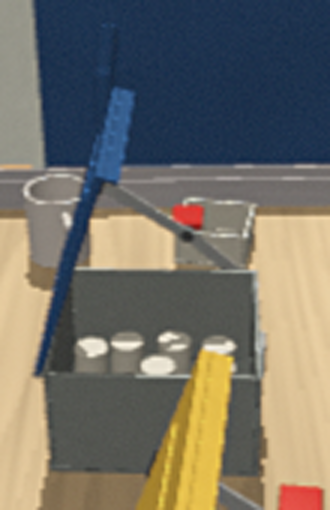

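Run:
```python
from tri import *
for n,s,t in [("tab",(292.2,192),(381.9,235.3)),("ytab",(332,290),(209.7,266.9)),("edge right",(267.5,149.5),(384.6,200)),("edge left",(262,180),(299.4,197.4)),("boxFR",(316,210),(364.5,262.5)),("boxFL",(316.5,244.5),(292.5,261.5))]:
    r=tri(s,t);print(n,r.x.round(3),r.fun.round(1))
for c in("side","top"): print(cam2w(c,[0,0,0]))
```

```text
tab [ 0.547 -0.353  0.157] [-0.1 -0.  -0.   0.1]
ytab [0.471 0.088 0.155] [-1.2 -0.  -0.1  1.4]
edge right [ 0.618 -0.321  0.314] [ 0.  0. -0. -0.]
edge left [ 0.625 -0.133  0.312] [-0.5 -0.1  0.   0.5]
boxFR [ 0.476 -0.316  0.113] [-0.9 -0.  -0.1  0.8]
boxFL [ 0.485 -0.125  0.121] [ 0.3  0.   0.  -0.3]
[0.56465749 0.71210733 0.73777013]
[ 0.49636495 -0.065063    1.23551733]
```

```bash
python3 -m handwheel '[[[0,0.027,0.01,0,0,0,-5.3],[0,0.027,0.01,0,0,0,-5.3],[0,0.027,0.01,0,0,0,-5.3],[0,0.027,0.01,0,0,0,-5.3],[0,0.027,0.01,0,0,0,-5.3],[0,0.027,0.02,0,4,0,0],[0,0.027,0.02,0,4,0,0],[0,0.027,0.02,0,4,0,0],[0,0.027,0.02,0,4,0,0],[0,0.027,0.02,0,4,0,0]]]' 30
python3 -m handwheel '[[[0,0,0.053,-0.02,0,0,0],[0,0,0,-0.015,0,0,0],[0,0,0,0,0,0,0]]]'
python3 - <<'E'
from h import *
for c in("side","top"):
    im=arm.grab_frame(c)
    x0,y0,w,h=(200,60,200,150) if c=="side" else (280,150,160,120)
    cv2.imwrite(f"pics/{c}1.png",cv2.resize(im[y0:y0+h,x0:x0+w],None,fx=4,fy=4,interpolation=cv2.INTER_CUBIC))
E
```

```text
t: 1.5
tcp_pos: [0.5496, -0.4088, 0.2535]
tool_rot: [-0.0, 0.0, 0.82, -0.573]
ft_force: [0.0, -0.5, -0.5]
width: 0.0001
t: 1.8
tcp_pos: [0.5478, -0.3608, 0.2183]
tool_rot: [-0.001, -0.002, 0.82, -0.572]
ft_force: [-0.8, -0.8, 0.6]
width: -0.0001
```

View pics/side1.png

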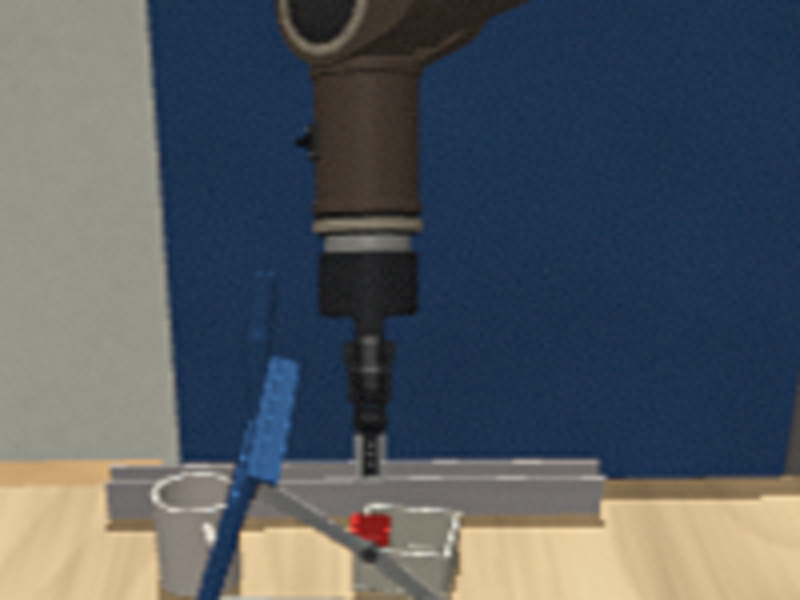

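View pics/top1.png

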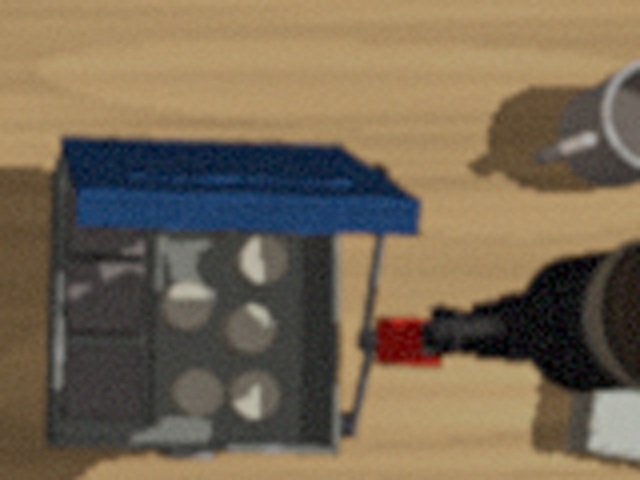

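The tool hangs over the tab's outer half, clear of the stay link. I'm pushing down.

```bash
python3 -m handwheel '[[[0,0,0.003,-0.012,0,0,0],[0,0,0.003,-0.012,0,0,0],[0,0,0,-0.006,0,0,0],[0,0,0,-0.004,0,0,0],[0,0,0,-0.004,0,0,0],[0,0.001,0,-0.004,0,0,0],[0,0.001,0,-0.004,0,0,0]]]'
python3 - <<'E'
from h import *
print(arm.get_obs()["ft_force"].round(1))
for c in("top",):
    im=arm.grab_frame(c)
    for d in arm.spot_in(c,"blue_tab"): print(d["score"],cam2w(c,d["xyz"]).round(3))
E
```

```text
t: 2.6
tcp_pos: [0.5539, -0.3571, 0.1772]
tool_rot: [0.003, 0.003, 0.819, -0.574]
ft_force: [10.1, -0.7, 11.3]
width: -0.0001
[10.1 -0.7 11.3]
0.52 [ 0.556 -0.331  0.156]
```

```bash
python3 -m handwheel '[[[0,0.003,0,-0.005,0,0,0],[0,0.002,0,-0.005,0,0,0],[0,0.002,0,-0.005,0,0,0],[0,0,0,0,0,0,0]]]'
python3 - <<'E'
from h import *
for c in("side","top"):
    im=arm.grab_frame(c)
    for d in arm.spot_in(c,"blue_tab"): print(d["score"],cam2w(c,d["xyz"]).round(3))
    x0,y0,w,h=(200,100,200,150) if c=="side" else (280,150,160,120)
    cv2.imwrite(f"pics/{c}2.png",cv2.resize(im[y0:y0+h,x0:x0+w],None,fx=4,fy=4,interpolation=cv2.INTER_CUBIC))
E
```

```text
t: 3.1
tcp_pos: [0.5638, -0.3572, 0.1634]
tool_rot: [0.005, 0.004, 0.818, -0.575]
ft_force: [11.1, -1.2, 10.4]
width: 0.0002
0.8 [ 0.569 -0.328  0.14 ]
0.74 [ 0.559 -0.333  0.138]
```

View pics/side2.png

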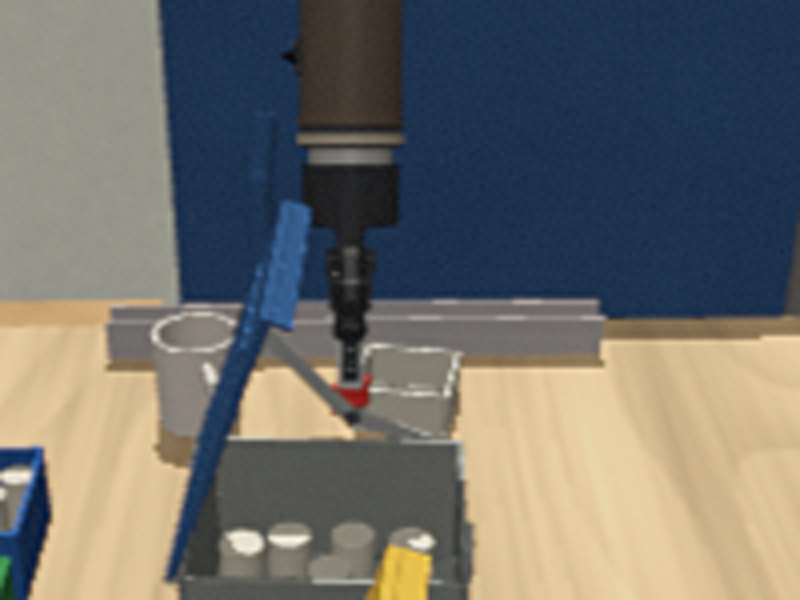

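View pics/top2.png

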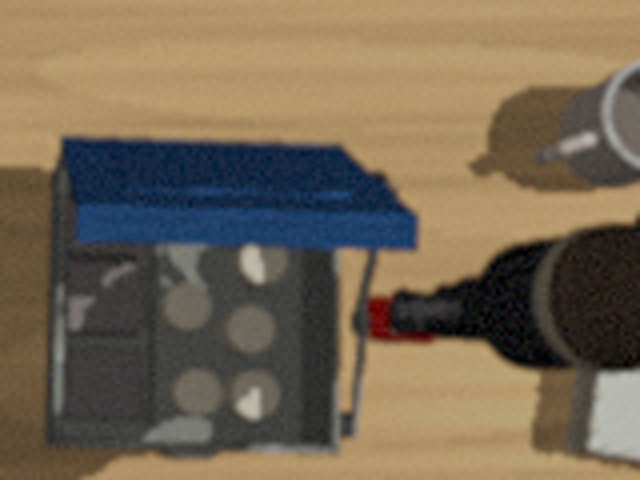

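The knee is breaking as intended: the link is bent and the lid has tipped slightly. I'll push about 15 mm further.

```bash
python3 -m handwheel '[[[0,0.003,0,-0.005,0,0,0],[0,0.003,0,-0.005,0,0,0],[0,0.002,0,-0.005,0,0,0],[0,0.002,0,-0.004,0,0,0],[0,0,0,0,0,0,0]]]'
python3 - <<'E'
from h import *
for c in("side","top"):
    im=arm.grab_frame(c)
    for d in arm.spot_in(c,"blue_tab"): print(d["score"],cam2w(c,d["xyz"]).round(3))
    x0,y0,w,h=(200,100,200,150) if c=="side" else (280,150,160,120)
    cv2.imwrite(f"pics/{c}3.png",cv2.resize(im[y0:y0+h,x0:x0+w],None,fx=4,fy=4,interpolation=cv2.INTER_CUBIC))
E
```

```text
t: 3.8
tcp_pos: [0.5728, -0.3574, 0.1432]
tool_rot: [0.004, 0.004, 0.818, -0.575]
ft_force: [10.7, -1.9, 7.3]
width: -0.0001
0.43 [ 0.575 -0.328  0.121]
0.57 [ 0.562 -0.331  0.116]
```

View pics/side3.png

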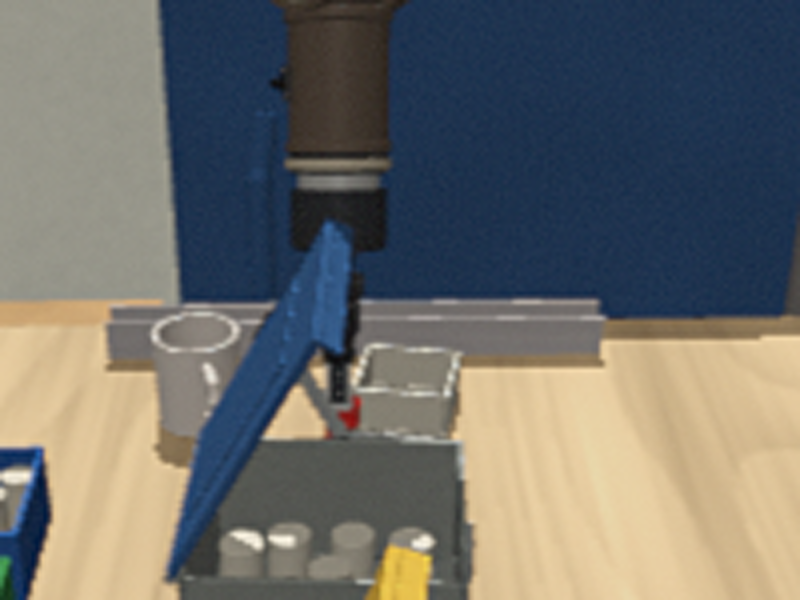

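The tab is about 38 mm down and the lid has lowered about 0.3 rad. I'll retract along the tool axis, then go up.

```bash
python3 -m handwheel '[[[0,-0.001,-0.005,0.012,0,0,0],[0,0,-0.014,0.04,0,0,0],[0,0,-0.014,0.04,0,0,0],[0,0,-0.014,0.04,0,0,0],[0,0,-0.014,0.04,0,0,0],[0,0.01,-0.01,0.04,-4,0,0],[0,0.02,0,0.03,-4,0,0],[0,0.02,0,0.01,-4,0,0],[0,0.02,0,0,-4,0,0],[0,0,0,0,-4,0,0]]]'
python3 - <<'E'
from h import *
for c in("side","top"):
    im=arm.grab_frame(c)
    for n in ("blue_tab","blue_lid_edge","yellow_tab"):
      for d in arm.spot_in(c,n)[:2]: print(n,round(d["score"],2),cam2w(c,d["xyz"]).round(3))
    x0,y0,w,h=(200,100,200,150) if c=="side" else (280,150,160,120)
    cv2.imwrite(f"pics/{c}4.png",cv2.resize(im[y0:y0+h,x0:x0+w],None,fx=4,fy=4,interpolation=cv2.INTER_CUBIC))
E
```

```text
t: 5.0
tcp_pos: [0.6387, -0.4267, 0.3923]
tool_rot: [-0.001, 0.0, -0.706, 0.708]
ft_force: [-0.3, 0.7, -0.3]
width: -0.0002
blue_tab 0.52 [ 0.572 -0.324  0.12 ]
blue_lid_edge 0.67 [ 0.622 -0.187  0.24 ]
yellow_tab 0.92 [0.479 0.109 0.163]
blue_tab 0.74 [ 0.564 -0.342  0.121]
blue_lid_edge 0.98 [ 0.618 -0.228  0.255]
yellow_tab 0.86 [0.483 0.101 0.158]
```

View pics/side4.png

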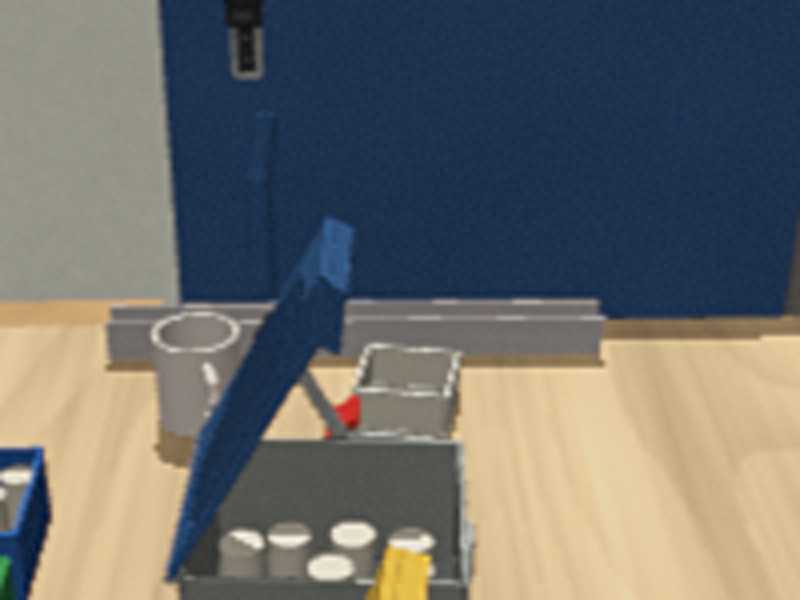

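View pics/top4.png

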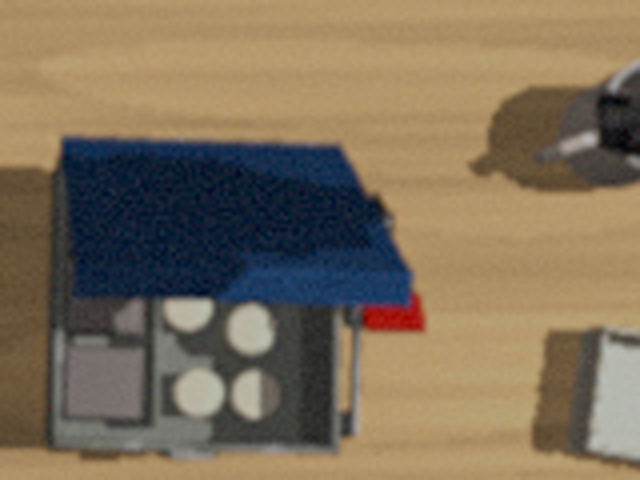

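Run:
```python
from tri import *
r=tri((281.2,155),(382.5,217.3));print(r.x.round(3),r.fun.round(1))
from scipy.optimize import minimize_scalar
hx=.675
for a in np.radians([72,65,60,57,54,51,48,45]):
    e=[hx-.21*np.cos(a)+.008*np.sin(a),-.321,.115+.21*np.sin(a)+.008*np.cos(a)];print(np.degrees(a).round(),np.round(e,3),proj("side",e)[0].round(1),proj("top",e)[0].round(1))
# plan: contact at r=.195 ; TCP = contact + (.011,.022)
h=.679
for a in np.radians([53,45,40,35,30,25,20,15,10,5,0,-1]):
    r=.195;c=np.array([h-r*np.cos(a)+.008*np.sin(a),.115+r*np.sin(a)+.008*np.cos(a)])
    print(np.degrees(a).round(),(c+[.011,.022]).round(4))
```

```text
[ 0.58  -0.319  0.298] [-0.4 -0.  -0.   0.3]
72.0 [ 0.618 -0.321  0.317] [267.5 148.5] [385.  199.8]
65.0 [ 0.594 -0.321  0.309] [276.  151.2] [384.4 211.1]
60.0 [ 0.577 -0.321  0.301] [281.8 153.7] [383.8 218.9]
57.0 [ 0.567 -0.321  0.295] [285.2 155.4] [383.4 223.3]
54.0 [ 0.558 -0.321  0.29 ] [288.4 157.2] [382.8 227.7]
51.0 [ 0.549 -0.321  0.283] [291.5 159.2] [382.3 231.8]
48.0 [ 0.54  -0.321  0.276] [294.5 161.3] [381.6 235.8]
45.0 [ 0.532 -0.321  0.269] [297.3 163.6] [381.  239.5]
53.0 [0.579  0.2975]
45.0 [0.5578 0.2805]
40.0 [0.5458 0.2685]
35.0 [0.5349 0.2554]
30.0 [0.5251 0.2414]
25.0 [0.5167 0.2267]
20.0 [0.5095 0.2112]
15.0 [0.5037 0.1952]
10.0 [0.4994 0.1787]
5.0 [0.4964 0.162 ]
0.0 [0.495 0.145]
-1.0 [0.4949 0.1416]
```

The lid is now at about 60° (edge corner x 0.58, z 0.298), which is roughly 0.2 rad lowered. Next I move behind the lid.

```bash
python3 -m handwheel '[[[0,0,0.04,0,0,0,0],[0,0,0.04,0,0,0,0],[0,0,0.04,0,0,0,0],[0,0,0.04,0,0,0,0],[0,0,0.04,-0.01,0,0,0],[0,0,0,-0.03,0,0,0],[0,0,0,-0.03,0,0,0],[0,-0.014,0,-0.004,0,0,0],[0,0,0,0,0,0,0]]]'
python3 - <<'E'
from h import *
for c in("side",):
    im=arm.grab_frame(c)
    x0,y0,w,h=(200,80,200,150)
    cv2.imwrite(f"pics/{c}5.png",cv2.resize(im[y0:y0+h,x0:x0+w],None,fx=4,fy=4,interpolation=cv2.INTER_CUBIC))
E
```

```text
t: 6.3
tcp_pos: [0.6206, -0.2289, 0.3173]
tool_rot: [-0.002, -0.0, 0.707, -0.707]
ft_force: [0.5, -0.3, 0.1]
width: 0.0
```

View pics/side5.png

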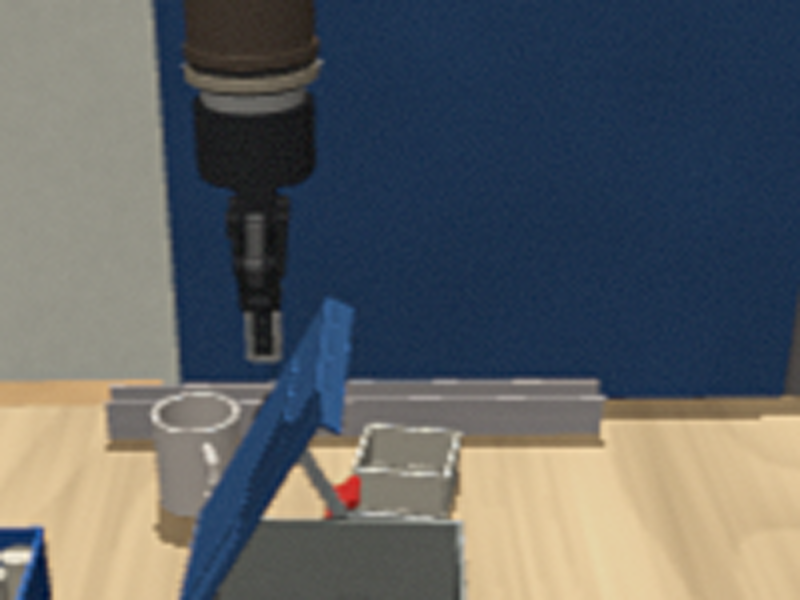

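```bash
python3 -m handwheel '[[[0,-0.010,0,-0.004,0,0,0],[0,-0.010,0,-0.004,0,0,0],[0,-0.010,0,-0.005,0,0,0],[0,-0.011,0,-0.007,0,0,0],[0,-0.010,0,-0.008,0,0,0],[0,-0.011,0,-0.009,0,0,0]]]'
python3 - <<'E'
from h import *
for c in("side",):
    im=arm.grab_frame(c)
    x0,y0,w,h=(200,80,200,150)
    cv2.imwrite(f"pics/{c}6.png",cv2.resize(im[y0:y0+h,x0:x0+w],None,fx=4,fy=4,interpolation=cv2.INTER_CUBIC))
E
```

```text
t: 6.95
tcp_pos: [0.5618, -0.228, 0.2833]
tool_rot: [-0.001, -0.002, -0.707, 0.707]
ft_force: [2.3, 0.4, 0.4]
width: 0.0003
```

View pics/side6.png

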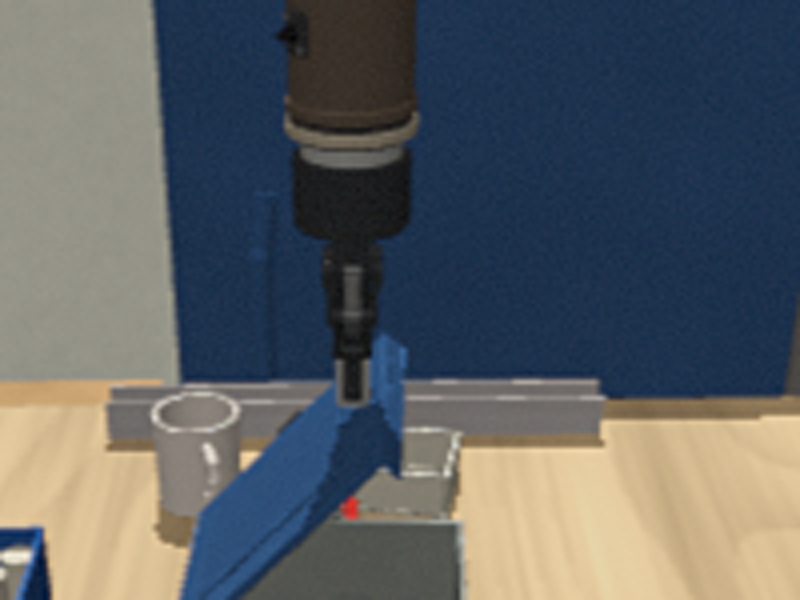

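```bash
python3 -m handwheel '[[[0,-0.006,0,-0.006,0,0,0],[0,-0.006,0,-0.006,0,0,0],[0,-0.006,0,-0.006,0,0,0],[0,-0.005,0,-0.007,0,0,0],[0,-0.005,0,-0.007,0,0,0],[0,-0.005,0,-0.007,0,0,0],[0,-0.004,0,-0.007,0,0,0],[0,-0.004,0,-0.007,0,0,0],[0,-0.004,0,-0.008,0,0,0],[0,-0.003,0,-0.008,0,0,0]]]'
python3 - <<'E'
from h import *
for c in("side",):
    im=arm.grab_frame(c)
    x0,y0,w,h=(200,100,200,150)
    cv2.imwrite(f"pics/{c}7.png",cv2.resize(im[y0:y0+h,x0:x0+w],None,fx=4,fy=4,interpolation=cv2.INTER_CUBIC))
E
```

```text
t: 8.0
tcp_pos: [0.512, -0.2278, 0.212]
tool_rot: [0.0, -0.0, -0.707, 0.707]
ft_force: [-0.2, -0.1, 2.1]
width: -0.0
```

View pics/side7.png

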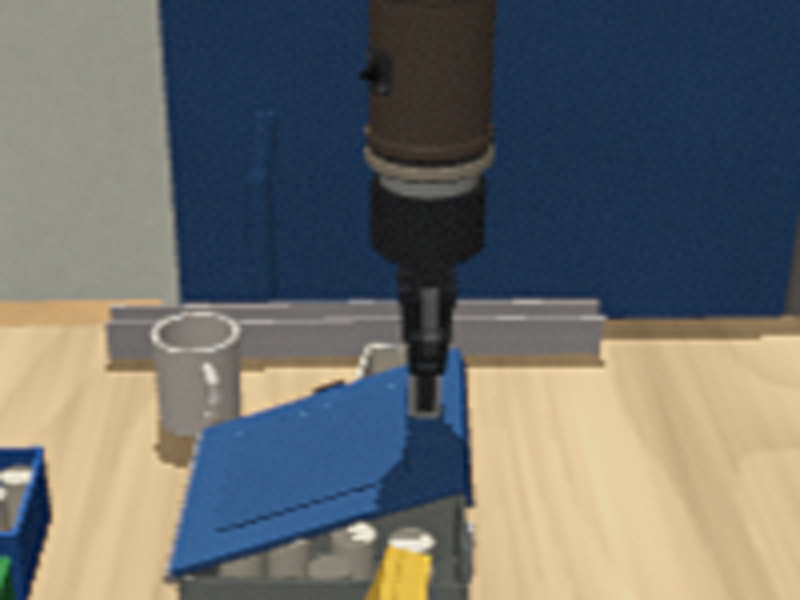

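```bash
python3 -m handwheel '[[[0,-0.003,0,-0.008,0,0,0],[0,-0.003,0,-0.008,0,0,0],[0,-0.002,0,-0.008,0,0,0],[0,-0.002,0,-0.008,0,0,0],[0,-0.002,0,-0.008,0,0,0],[0,-0.001,0,-0.008,0,0,0],[0,-0.001,0,-0.008,0,0,0],[0,0,0,-0.005,0,0,0],[0,0,0,-0.004,0,0,0],[0,0,0,0,0,0,0]]]'
```

```text
t: 9.05
tcp_pos: [0.4983, -0.2278, 0.147]
tool_rot: [-0.001, 0.0, 0.707, -0.707]
ft_force: [0.3, -0.7, -0.9]
width: -0.0002
```

```bash
python3 -m handwheel '[[[0,0,0,-0.003,0,0,0],[0,0,0,-0.002,0,0,0],[0,0,0,0,0,0,0]]]'
python3 - <<'E'
from h import *
print(arm.get_obs()["tcp_pos"],arm.get_obs()["ft_force"])
for c in("side",):
    im=arm.grab_frame(c)
    x0,y0,w,h=(200,100,200,150)
    cv2.imwrite(f"pics/{c}8.png",cv2.resize(im[y0:y0+h,x0:x0+w],None,fx=4,fy=4,interpolation=cv2.INTER_CUBIC))
E
```

```text
t: 9.35
tcp_pos: [0.4988, -0.2281, 0.1449]
tool_rot: [-0.0, -0.001, -0.707, 0.707]
ft_force: [-6.5, 2.2, 20.1]
width: -0.0001
[ 0.4988328  -0.22805103  0.14494359] [-6.46294575  2.15327393 20.08184789]
```

View pics/side8.png

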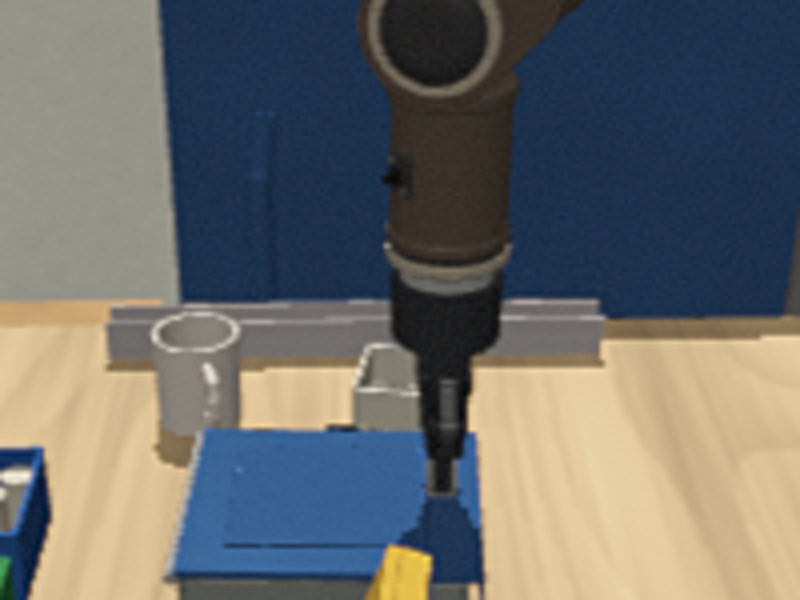

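Firm contact: z 0.145 matches the shut height, with 20 N on the tool, and the lid looks flat on the rim. I'm lifting off and checking.

```bash
python3 -m handwheel '[[[0,0,0,0.005,0,0,0],[0,0,0,0.02,0,0,0],[0,0,0,0.04,0,0,0],[0,0,0,0.04,0,0,0],[0,-0.02,-0.04,0.02,0,0,0],[0,-0.02,-0.04,0.01,0,0,0],[0,-0.02,-0.04,0,0,0,0],[0,-0.02,-0.04,0,0,0,0],[0,0,0,0,0,0,0],[0,0,0,0,0,0,0]]]'
python3 - <<'E'
from h import *
for c in("side","top"):
    im=arm.grab_frame(c); cv2.imwrite(f"pics/{c}9.png",im)
    for n in ("blue_lid_edge","yellow_tab"):
      for d in arm.spot_in(c,n)[:2]: print(c,n,round(d["score"],2),cam2w(c,d["xyz"]).round(3))
for y in(-.321,-.133):
    print(proj("side",[.467,y,.123]),proj("top",[.467,y,.123]))
E
```

```text
t: 10.4
tcp_pos: [0.4178, -0.3887, 0.2775]
tool_rot: [0.001, -0.001, -0.707, 0.707]
ft_force: [-0.2, 0.3, -0.3]
width: -0.0003
side blue_lid_edge 0.57 [ 0.579 -0.208  0.126]
side yellow_tab 0.61 [0.474 0.111 0.162]
top blue_lid_edge 0.69 [ 0.577 -0.229  0.127]
top yellow_tab 0.8 [0.482 0.098 0.158]
[[317.96547789 206.39304914]] [[367.47311262 266.71439456]]
[[323.15565162 242.01472715]] [[295.87281272 267.95523229]]
```

View pics/side9.png

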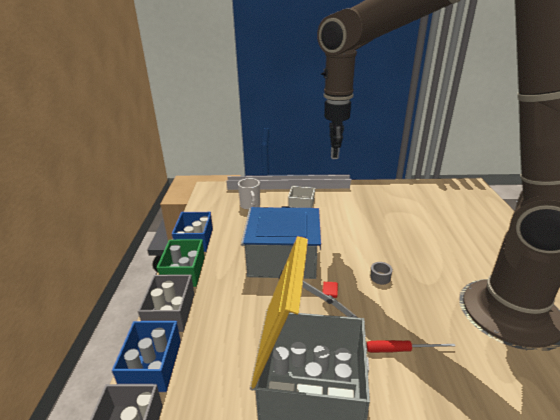

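View pics/top9.png

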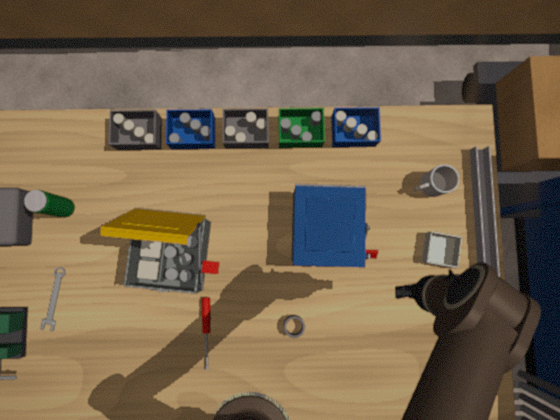

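The blue lid lies flat, with its front corners at about (320,209) in the side view and (366,267) in the top view, close to the predicted shut position. The yellow lid is still propped and its tab hasn't moved. The robot touches nothing.

```bash
python3 -c "
from plant import arm
print(arm.finish_job())"
```

```text
the job is handed in; nothing more can be done
None
```

The blue lid is fully shut, the yellow box's stay is still locked with its lid up, and the job is handed in at about 10.5 s of the 45 s allowed. `finish_job` gives no verdict, so these results come from my own checks.

- **Stay broken:** I pressed the blue box's tab about 37 mm down. The lid then stood at about 60° (0.2 rad lowered) by triangulation, so the stay broke while the lid was still up.
- **Lid lowered:** I followed the lid's arc with closed fingertips on its outer face, at roughly 0.5 to 0.9 rad/s as commanded, well under the 3 rad/s limit.
- **Lid shut:** The arm stopped against 20 N at the expected shut height. After I lifted off, the networks placed the lid's top at z 0.126–0.127 against an expected 0.123. Its front corners were within about 3 pixels of the predicted shut position in both views.
- **Yellow box:** Its tab reads within about 6 mm of its first reading in both cameras, which is about the networks' accuracy. The pictures show no change.
- **Robot clear:** The tool force reads about zero with the arm held away from everything.

One disagreement: with the lid shut, the networks reported `blue_lid_edge` near the lid's middle (x about 0.58), not at the free edge. I relied on the height and the corners in the pictures instead.

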